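# Release and remove the lamp battery with the release pin

## Robot

A 6-joint arm with a two-finger parallel gripper is mounted at the origin on the work surface. World frame = base frame: x ahead of the robot, y to its left, z up, the work surface at z = 0. Lengths are in mm, angles in rad, forces in N, time in s.
With the tool pointing down it reaches from about 275 to 750 mm from the base axis. Payload 10.2 kg.
Tool frame: the origin (TCP) lies midway between the tips of the shut fingers; the grasp point (between the pads) lies 19 mm behind it (ctrl.pinch_z is the distance from the TCP to the grasp point, in mm); x points along the fingers, z is the direction in which the jaws open and shut, and the axes are right-handed (so a half turn about x gives the same grasp; the last joint's range is limited). The gripper opens to 85 mm and grips with 20 to 120 N. Pads are 22 mm wide; open, the fingers measure 114 mm over their backs; the gripper's body (76 mm by 85 mm) begins 54 mm behind the grasp point. The pads swing forward as they close: fully open they stand 13 mm farther back than shut.
Start: joints at [1.071, 0.313, 1.498, -0, 1.331, -0.223], TCP at [143.484, 505.018, 231.294] pointing down, gripper open.
Joint ranges: [-2.94, 2.94], [-0.97, 2.17], [0.19, 2.56], [-1.23, 4.37], [0.02, 3.11], [-2.88, 2.88]. Speed limits (rad/s): [2.39, 2.39, 3.01, 3.14, 3.14, 3.14].

## Interface

Orientations are given as a unit quaternion [w, x, y, z].
In Python, from rig import ctrl, capture, workorder, nets gives the robot as it stands. The module is installed in compiled form; this text tells all that it offers.
- The arm moves only by the tool send_rows, never from a script. Its argument "rows" is text: rows parted by semicolons, each of 5 numbers parted by spaces: the opening, from 0 (shut) to 1 (fully open), then the shift along the tool's x, y, z in cm, then the turn about the tool's x in units of 5 degrees (1.0 is 5 degrees). In form: grip x y z yaw; .... A call has 1 to 12 rows; each row is the pose to reach, as a shift and turn from the pose commanded when the call began, along the tool's axes at that moment; what a row does not reach only later rows make up. A row lasts 1/10 s, in which the tool goes at most 50 mm and 8.59 degrees, less where a joint would pass 70% of its speed; a pose out of reach is approached as far as the arm can. A call with a gripper value outside its range is refused whole. The fingers move at their own pace and stop on an object; "grip_force" is the grip in N (left out, the last holds). Time passes only in rows, so rows that repeat a pose let the fingers close. It gives the time, the measured TCP pose, the force and the opening at its end, in the units of the state.
- ctrl.sense(): the state, without advancing time (a new reading comes with each control period).
- capture(name): name is "scene" or "top"; returns a dict with "pixels" (480x640x3 uint8, red, green, blue), "intrinsics" (3x3 intrinsics, pixels), "view" (4x4, takes a point from world to camera coordinates). Camera axes: x right, y down, z forward; pixel columns grow to the right and rows downward; lengths in mm; the calibration is good to about 2 mm. A picture is of the moment at which its call begins. There is no depth.
- workorder.finish_job(): hands the job in, once; it reports no verdict.
Trained networks look in a picture, given as the dict that the camera call returned (one of the last four; its "shot" number tells which), for a name from the list of things; names that differ only in an ending like _2 or _b are one class to them, and where a whole thing is asked for, a point or a joint stands for the part that bears it (a point fixed in the world has none). Each returns a list of dicts, best first, with "confidence" (0 to 1); they miss things now and then, are a little off and sometimes report something else, mostly with a low value. They report only what shows in the picture. A call takes as long as a camera call.
- nets.boxes_of(picture, target): "location" ([x, y, z] in mm, in world coordinates, good to about 4 mm: the middle of the surface that is visible of it).
- nets.spot_point(picture, target): "location" ([x, y, z] in mm, in world coordinates, good to about 4 mm: a listed point, or the origin of a listed thing).
The state is a dict: "time_s": time; "joints": joint angles; "dq": joint speeds; "tau": joint torques, N m; "eef_pos": TCP position; "ee_rot": TCP orientation; "force": force on the tool from outside, world axes, zero at the start; "wrist_torque": the same for the moment, N m; "grip_width": opening from 0.0 (shut) to 1.0 (fully open).
Only numpy, scipy, OpenCV 4.12 (cv2) and the standard library are available. Lean on these libraries where they do the work, as an engineer would, in place of code of your own. Each camera call takes 0.05 s, during which the arm holds its last target.

## Task

Take the release pin from its stand, push it down through the narrow slot in the lamp supply unit, feel along the slot for the hidden latch tab and gently press it until the battery pops up. Put the pin back upright in its stand, then lift the battery out and stand it upright in the black charging tray. Never force the pin where it does not give, and leave the other things on the bench alone.

Things in the scene. Friction and masses are not known exactly. Their poses are not given: they have to be found in the camera images.
- unit: Lamp supply unit: white-topped box with grey sides, 150 (its x) x 190 (its y) x 90 mm high, fixed to the bench. Origin at the centre of its underside, z up. On top a blue-framed battery well centred at y = +40 mm and a yellow-framed slot at y = -50 mm. The pin may never press on the unit, its ledges or its latch tab with more than 25 N.
- slot (a point): Centre of the slot's mouth, 90 mm above the bench. The slot is 64 mm long (unit's x) and 9 mm wide (unit's y), square-edged, in a 12 mm thick top. Out of sight below it lies the latch tab, 12 mm long, its middle anywhere from -20 to +20 mm (unit's x) from the slot's centre; on either side of it, under the rest of the slot, are rigid ledges 32 mm below the mouth.
- pin_grip (a point): Centre of the release pin's blue handle, 18 x 18 mm square (sides along this point's x and y), 55 mm tall. Below it, in line, a steel rod 6 mm in diameter with a round end, which lies 102.5 mm below this point, 75 mm below the handle. 70 g. At the start the pin stands upright in the stand, the handle's underside on the stand's top.
- pin_tip (a point): The end of the pin's rod, 102.5 mm below the centre of the handle.
- stand_hole (a point): Centre of the mouth of the hole in the pin's stand, an aluminium block 56 x 56 x 80 mm fixed to the bench; this point is on its top, 80 mm above the bench. The hole is 11 mm in diameter, slightly chamfered, 78 mm deep. The pin is put away when the rod is all the way in and the handle rests on the block.
- battery_grip (a point): Point to grip on the battery's orange fin, 95 mm above the battery's underside (115 mm above the bench when latched, 129 mm when popped up). Fin 30 mm (battery's x) x 12 mm (its y), from 70 to 110 mm above the underside: grip across the 12 mm. The grey body below is 50 (x) x 44 (y) x 70 mm tall. 0.24 to 0.36 kg.
- battery_foot (a point): Centre of the battery's underside, 95 mm below the grip point; z up along the battery. Latched, it lies 20 mm above the bench.
- tray: Black charging tray, open on top, 130 x 130 mm, 22 mm high with walls and floor 4 to 5 mm thick, fixed to the bench. Origin at the centre of its underside.
- objective: Spare objective, dark steel, 32 mm in diameter, 50 mm tall, loose: leave alone. Origin under it.
- dish: Clear lidded culture dish, 64 mm in diameter, 16 mm high, loose: leave alone. Origin under it.
- slidebox: Green slide box, 85 x 35 x 30 mm, loose: leave alone. Origin under it.
- oil: Small amber bottle, 32 mm in diameter, 60 mm tall, loose: leave alone. Origin under it.
- filterpuck: Green glass filter disc, 50 mm in diameter, 14 mm high, loose: leave alone. Origin under it.
- well (a point): Centre of the mouth of the battery well on the unit's top, 90 mm above the bench. Latched, the battery's grey top is flush with it and cannot be pulled out; released, the battery rises 14 mm by itself and stays up, and can be lifted straight out, 2 mm free on each side; it is clear of the well 70 mm above the latched height.
- slot_end (a point): Middle of the slot's end at the unit's +x side, at the mouth. The tab's top is level with the ledges, 32 mm below the mouth. The tab goes down 9 mm on a spring (3 N, rising to 7 to 9 N) to a hard stop; at 4.5 to 6.5 mm the latch lets go. The ledges do not give. The pin presses the tab freely when within 4 mm of its middle; a 1 mm gap parts tab and ledge.

How it is judged:
By the outcome, as a careful person would: the job done as asked, in the order asked, and still so for the second after the job is handed in, with the robot touching nothing.
It also fails if it takes over 72 s, if anything falls off the work surface, if the arm or the gripper's body presses on something with over 40 N, if the wrist force passes 120 N, or if a joint passes its speed limit or range.

## Working session

There is one attempt and no reset: what is moved stays moved. The work goes in short steps, Python scripts to look and compute and a tool call to move; the robot and the scene stay as the last step left them, time stands still between calls to the robot, and variables do not carry over. Pictures are saved under pics/ and viewed, and the job is handed in when it is done.

Besides the shell and the picture viewer there is one more tool, called after "Call:" by a JSON object that holds its "fn" and its "kwargs", one argument or row to a line. send_rows: Moves the arm, as the interface text tells. Its arguments: {"type":"object","properties":{"rows":{"type":"string"},"grip_force":{"type":"number"}},"required":["rows"]}

```bash
mkdir -p pics; cat > h.py <<'E'
from rig import ctrl, capture, workorder, nets
import numpy as np, cv2
np.set_printoptions(precision=2,suppress=True)
def save(p,n): cv2.imwrite('pics/'+n+'.png',cv2.cvtColor(p['pixels'],cv2.COLOR_RGB2BGR))
def proj(p,X):
    X=np.atleast_2d(X).astype(float); V=np.array(p['view']);K=np.array(p['intrinsics'])
    c=(V[:3,:3]@X.T).T+V[:3,3]; u=(K@c.T).T; return u[:,:2]/u[:,2:]
def ray_z(p,uv,z):
    V=np.array(p['view']);K=np.array(p['intrinsics'])
    R=V[:3,:3];t=V[:3,3];C=-R.T@t
    d=R.T@np.linalg.inv(K)@np.array([uv[0],uv[1],1.]); return C+d*(z-C[2])/d[2]
def R(q):
    from scipy.spatial.transform import Rotation as Ro
    return Ro.from_quat([q[1],q[2],q[3],q[0]]).as_matrix()
E
python3 - <<'E'
from h import *
s=ctrl.sense(); print({k:np.array(v) for k,v in s.items()}); print(R(s['ee_rot'])); print(ctrl.pinch_z)
for n in ['scene','top']:
    p=capture(n); save(p,n+'0'); print(n,np.array(p['view']),np.array(p['intrinsics']))
    for t in ['unit','slot','slot_end','pin_grip','stand_hole','battery_grip','well','tray','objective','dish','slidebox','oil','filterpuck']:
        for r in nets.spot_point(p,t)[:2]: print(t,np.array(r['location']),round(r['confidence'],2))
E
```

```text
{'time_s': array(0.), 'joints': array([ 1.07,  0.31,  1.5 ,  0.  ,  1.33, -0.22]), 'dq': array([ 0., -0., -0.,  0.,  0.,  0.]), 'tau': array([ -0.  , -41.22, -25.98,  -0.  ,   0.  ,   0.  ]), 'eef_pos': array([143.34, 504.79, 230.72]), 'ee_rot': array([ 0.56, -0.43,  0.56,  0.43]), 'force': array([ 0.72, -0.24, -0.42]), 'wrist_torque': array([-0.  , -0.03, -0.06]), 'grip_width': array(1.)}
[[-0.   -0.96  0.27]
 [-0.    0.27  0.96]
 [-1.    0.   -0.  ]]
18.700000000000003
scene [[   0.43    0.9    -0.01 -238.53]
 [   0.76   -0.37   -0.54 -369.3 ]
 [  -0.49    0.22   -0.84 1529.41]
 [   0.      0.      0.      1.  ]] [[521.16   0.   320.84]
 [  0.   521.16 233.67]
 [  0.     0.     1.  ]]
unit [556.9  -6.4   1.8] 0.73
slot [537.4 -56.2  86.1] 0.83
slot_end [571.6 -64.8  90.2] 0.95
pin_grip [ 438.2 -307.6  105.2] 0.77
stand_hole [ 438.5 -312.4   79.7] 0.73
stand_hole [ 436.4 -310.1  104.2] 0.2
battery_grip [562.8  34.  117. ] 0.93
well [559.6  30.8  90.7] 0.77
well [ 332.  -445.7   -2.8] 0.56
objective [ 698.9 -223.6    1.7] 0.61
dish [698.4 239.9   0.3] 0.81
slidebox [769.6 -38.    0.1] 0.65
oil [ 327.2 -444.    -4. ] 0.71
filterpuck [346.2 457.7   2.7] 0.78
filterpuck [ 439.8 -307.   106.1] 0.65
top [[   0.     -1.      0.01   -8.12]
 [  -1.     -0.     -0.06  542.43]
 [   0.06   -0.01   -1.   1589.42]
 [   0.      0.      0.      1.  ]] [[615.82   0.   321.46]
 [  0.   615.82 237.74]
 [  0.     0.     1.  ]]
slot [539.2 -47.7  99.7] 0.64
slot_end [565.4 -62.7  91.4] 0.75
pin_grip [ 437.6 -312.5  103.9] 0.45
stand_hole [ 436.2 -309.6   77.6] 0.64
battery_grip [562.5  29.8 109.6] 0.81
well [564.   33.2  89.3] 0.69
tray [453.7 269.1   3.2] 0.93
objective [ 700.  -227.     0.7] 0.68
dish [704.2 240.1  -0. ] 0.6
dish [348.8 459.1  -1.2] 0.23
slidebox [765.1 -38.7  -1.3] 0.62
oil [ 333.5 -441.9    3.4] 0.63
filterpuck [348.2 459.8   0.7] 0.86
filterpuck [764.4 -40.3  -0.8] 0.61
```

View pics/scene0.png

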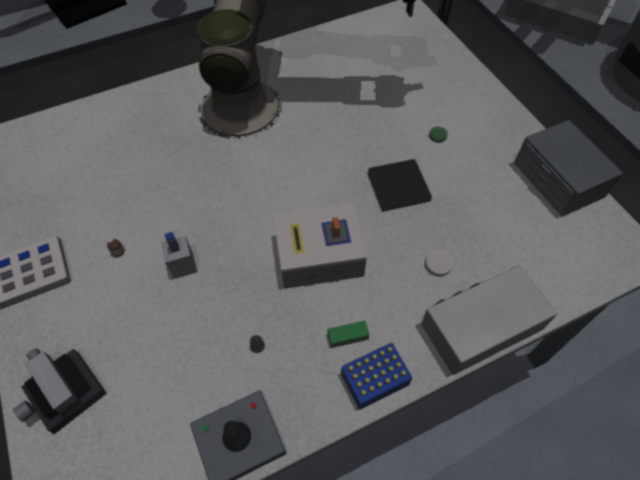

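View pics/top0.png

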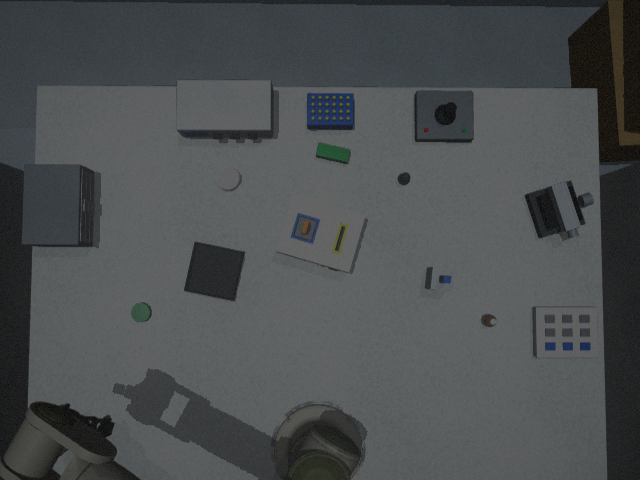

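Both views show the unit mid-bench: slot at about (340,238) and well at (306,228) in top, stand and pin at (438,279), tray at (215,271). I'll zoom in to refine these.

```bash
python3 - <<'E'
from h import *
a=cv2.imread('pics/top0.png');b=cv2.imread('pics/scene0.png')
def crop(im,x,y,w,h,s): return cv2.convertScaleAbs(cv2.resize(im[y:y+h,x:x+w],None,fx=s,fy=s,interpolation=cv2.INTER_CUBIC),alpha=1.5)
A=crop(a,270,190,100,90,4);B=crop(a,415,255,50,45,8);C=crop(b,270,200,100,90,4);D=crop(b,155,225,50,45,8)
cv2.imwrite('pics/z0.png',np.vstack([np.hstack([A,B]),np.hstack([C,D])])[:720,:800])
cv2.imwrite('pics/z0.png',cv2.resize(cv2.imread('pics/z0.png'),(664,600)))
E
```

```text
(no output)
```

View pics/z0.png

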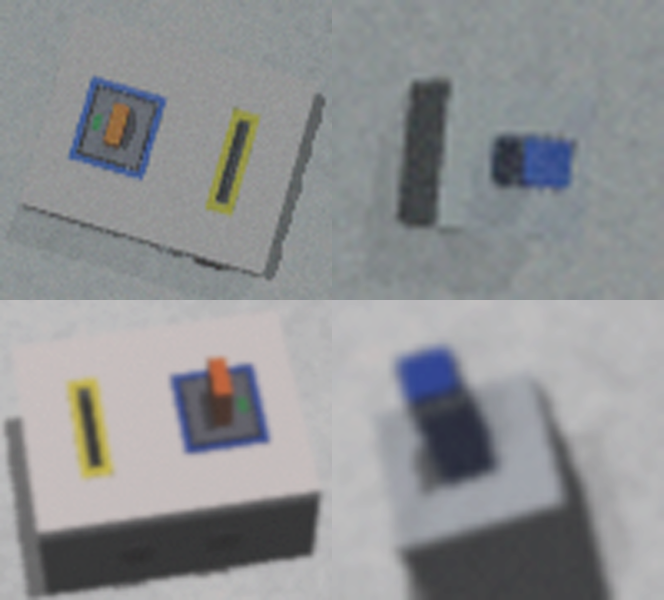

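```bash
cat > seg.py <<'E'
from h import *
def masks(p,roi=None):
    hsv=cv2.cvtColor(p['pixels'],cv2.COLOR_RGB2HSV); H,S,V=[hsv[...,i].astype(int) for i in range(3)]
    m={'yellow':(H>22)&(H<36)&(S>110)&(V>50),'blue':(H>105)&(H<125)&(S>110)&(V>40),'orange':(H<15)&(S>120)&(V>60)}
    return m
def blob(m,center,r):
    n,l,st,c=cv2.connectedComponentsWithStats(m.astype(np.uint8),connectivity=8)
    best=[i for i in range(1,n) if np.hypot(*(c[i]-center))<r and st[i,4]>8]
    if not best: return None
    i=max(best,key=lambda i:st[i,4]); ys,xs=np.where(l==i)
    return np.c_[xs,ys].astype(np.float32)
def rect(p,pts,z):
    # world-plane coords -> min area rect
    hull=cv2.convexHull(pts)[:,0]
    W=np.array([ray_z(p,u,z)[:2] for u in hull],np.float32); return cv2.minAreaRect(W)
E
python3 - <<'E'
from seg import *
for n in ['top','scene']:
    p=capture(n); m=masks(p)
    for c,X,z in [('yellow',[540,-55,90],91),('blue',[562,32,90],91),('blue',[438,-310,130],133),('orange',[562,32,115],130)]:
        b=blob(m[c],proj(p,X)[0],15)
        if b is None: print(n,c,None);continue
        r=rect(p,b,z); cent=ray_z(p,b.mean(0),z)
        print(n,c,len(b),b.mean(0),'cent',cent[:2],'rect',np.array(r[0]),np.array(r[1]),r[2])
E
```

```text
top yellow 128 [339.39 238.39] cent [536.43 -51.46] rect [536.48 -51.82] [19.06 75.65] 73.5814208984375
top blue 137 [304.74 228.58] cent [560.78  34.71] rect [562.05  34.33] [56.83 62.19] 73.69815826416016
top blue 48 [446.94 279.06] cent [ 435.93 -309.24] rect [ 436.09 -309.38] [14.45 14.66] 0.009760553948581219
top orange None
scene yellow 149 [296.56 238.17] cent [538.56 -52.68] rect [537.48 -52.38] [18.5  75.13] 73.6792221069336
scene blue 78 [336.36 234.42] cent [568.86  32.72] rect [562.48  34.33] [53.56 60.03] 73.85409545898438
scene blue 46 [169.24 235.96] cent [ 437.06 -308.79] rect [ 437.22 -308.25] [15.09 16.36] 73.55218505859375
scene orange 58 [335.74 223.31] cent [564.09  32.9 ] rect [563.39  33.38] [12.19 27.58] 73.22054290771484
```

```bash
python3 - <<'E'
from h import *
p=capture('scene')
W=[ray_z(p,((x-332)/6.64+155,(y-300)/6.64+225),80)[:2] for x,y in [(383,415),(535,375),(565,500),(403,548)]]
W=np.array(W);print(W,W.mean(0))
for i in range(4):
    d=W[(i+1)%4]-W[i];print(np.hypot(*d),np.degrees(np.arctan2(d[1],d[0])))
H=[ray_z(p,((x-332)/6.64+155,(y-300)/6.64+225),135)[:2] for x,y in [(397,355),(446,347),(460,390),(406,402)]]
H=np.array(H);print(H,H.mean(0))
for i in range(4):
    d=H[(i+1)%4]-H[i];print(np.hypot(*d),np.degrees(np.arctan2(d[1],d[0])))
E
```

```text
[[ 408.83 -329.82]
 [ 416.07 -277.74]
 [ 468.6  -283.82]
 [ 462.7  -338.61]] [ 439.05 -307.5 ]
52.57848875272389 82.09031512052947
52.88059762872645 -6.607310914083156
55.103217358600155 -96.1467961711964
54.57750403800029 170.7288641558445
[[ 427.57 -315.45]
 [ 431.6  -300.01]
 [ 449.75 -300.77]
 [ 446.5  -317.99]] [ 438.86 -308.56]
15.956317003216737 75.37640960483327
18.16286447034068 -2.376966612578675
17.52979856229789 -100.66669844400072
19.100745478083805 172.3559140745154
```

```bash
cat > go.py <<'E'
from h import *
import sys
def rel(x,y,z,jaw=None):
    s=ctrl.sense(); M=R(s['ee_rot']); d=M.T@(np.array([x,y,z])-np.array(s['eef_pos']))/10
    cur=np.degrees(np.arctan2(M[1,2],M[0,2])); 
    t=0 if jaw is None else -(((jaw-cur)+90)%180-90)/5
    print('rows x y z yaw:',np.round(d,3),round(t,3),' cur',np.array(s['eef_pos']),'jaw',round(cur,2),'t',s['time_s'],'F',np.array(s['force']),'w',s['grip_width'])
if __name__=='__main__':
    v=sys.argv[1:]
    for a in v: rel(*[float(q) for q in a.split(',')])
E
python3 go.py 400,100,230 438,-308.8,170,83
```

```text
rows x y z yaw: [  0.13 -35.74 -31.95] 0  cur [143.48 505.01 231.28] jaw 74.14 t 1.55 F [ 0.09 -0.54 -0.29] w 1.0056910985362384
rows x y z yaw: [  6.13 -50.57 -70.23] -1.772  cur [143.48 505.01 231.28] jaw 74.14 t 1.55 F [ 0.09 -0.54 -0.29] w 1.0056910985362384
```

Call:
{"fn": "send_rows", "kwargs": {
  "rows": "1 0 -35.7 -32 0;1 0 -35.7 -32 0;1 0 -35.7 -32 0;1 0 -35.7 -32 0;1 0 -35.7 -32 0;1 0 -35.7 -32 0;1 0 -35.7 -32 0;1 0 -35.7 -32 0;1 0 -35.7 -32 0;1 0 -50.6 -70.2 -1.8;1 0 -50.6 -70.2 -1.8;1 0 -50.6 -70.2 -1.8",
  "grip_force": 40
}}

```text
time_s: 2.75
eef_pos: [401.5, -15.7, 231.5]
ee_rot: [0.529, -0.47, 0.529, 0.469]
force: [0.8, -0.2, -0.2]
grip_width: 1.001
```

```bash
python3 go.py 438,-308.8,170,83
```

```text
rows x y z yaw: [  6.16  -7.07 -28.67] 0.046  cur [401.53 -15.74 231.5 ] jaw 83.23 t 2.75 F [ 0.8  -0.18 -0.17] w 1.0014532890982932
```

Call:
{"fn": "send_rows", "kwargs": {
  "rows": "1 0 -7.1 -28.7 0;1 0 -7.1 -28.7 0;1 0 -7.1 -28.7 0;1 0 -7.1 -28.7 0;1 0 -7.1 -28.7 0;1 0 -7.1 -28.7 0;1 6 -7.1 -28.7 0;1 6 -7.1 -28.7 0;1 6 -7.1 -28.7 0"
}}

```text
time_s: 3.65
eef_pos: [437.2, -306.2, 170.3]
ee_rot: [0.529, -0.468, 0.529, 0.471]
force: [-0.0, 0.9, 0.1]
grip_width: 1.004
```

```bash
python3 - <<'E'
from seg import *
for n in ['top','scene']:
    p=capture(n); save(p,n+'1')
    print(n,proj(p,[[438,-308.8,135],ctrl.sense()['eef_pos']]))
a=cv2.imread('pics/top1.png')[230:330,390:490];b=cv2.imread('pics/scene1.png')[180:280,120:220]
cv2.imwrite('pics/z1.png',cv2.convertScaleAbs(cv2.resize(np.hstack([a,b]),None,fx=4,fy=4,interpolation=2),alpha=1.6))
E
python3 go.py 438,-308.8,89,83
```

```text
top [[446.92 278.21]
 [449.4  278.32]]
scene [[169.12 235.8 ]
 [165.41 226.01]]
rows x y z yaw: [ 8.4   0.03 -0.18] 0.04  cur [ 438.36 -306.95  173.04] jaw 83.2 t 3.75 F [0.13 0.22 0.73] w 1.0002508788240867
```

View pics/z1.png

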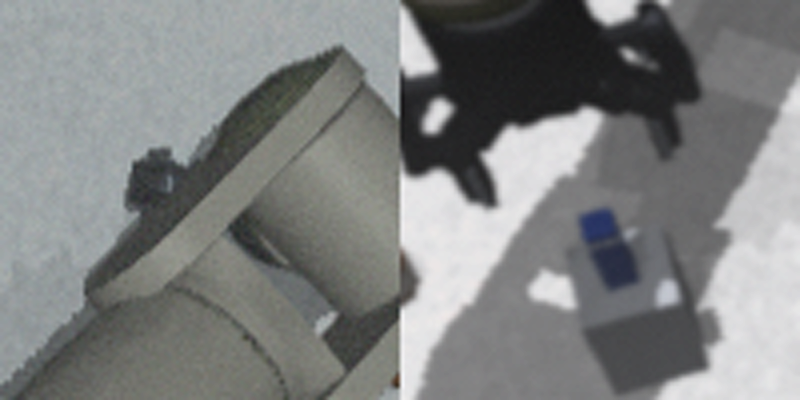

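Gripper (scene inset, tips ~(490,205) and (670,155)) straddles the blue handle at (600,230); descending.

Call:
{"fn": "send_rows", "kwargs": {
  "rows": "1 4 0 -0.2 0;1 7.5 0 -0.2 0;1 8.4 0 -0.2 0;1 8.4 0 -0.2 0;1 8.4 0 -0.2 0"
}}

```text
time_s: 4.25
eef_pos: [438.6, -310.0, 89.6]
ee_rot: [0.529, -0.471, 0.529, 0.468]
force: [-0.7, -0.0, -0.0]
grip_width: 1.001
```

Call:
{"fn": "send_rows", "kwargs": {
  "rows": "0 0 0 0 0;0 0 0 0 0;0 0 0 0 0;0 0 0 0 0;0 0 0 0 0;0 0 0 0 0;0 0 0 0 0;0 0 0 0 0"
}}

```text
time_s: 5.05
eef_pos: [437.6, -309.3, 87.5]
ee_rot: [0.529, -0.469, 0.529, 0.469]
force: [-1.5, 0.2, 4.7]
grip_width: 0.202
```

```bash
python3 - <<'E'
from seg import *
s=ctrl.sense();print(s['eef_pos'],s['force'],s['wrist_torque'],s['grip_width'],R(s['ee_rot']))
p=capture('scene'); save(p,'scene2')
b=cv2.imread('pics/scene2.png')[180:280,120:220]
cv2.imwrite('pics/z2.png',cv2.convertScaleAbs(cv2.resize(b,None,fx=5,fy=5,interpolation=2),alpha=1.6))
E
```

```text
[ 437.64 -309.33   87.53] [-1.47  0.16  4.7 ] [0.13 0.18 0.03] 0.2021609468839967 [[ 0.   -0.99  0.12]
 [-0.    0.12  0.99]
 [-1.   -0.   -0.  ]]
```

View pics/z2.png

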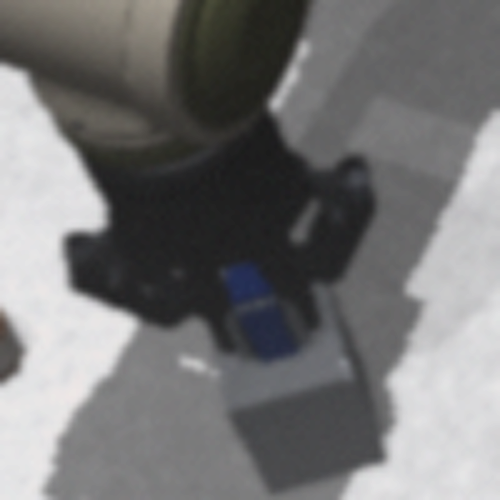

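Call:
{"fn": "send_rows", "kwargs": {
  "rows": "0 -1 0 0 0;0 -3 0 0 0;0 -6 0 0 0;0 -9 0 0 0;0 -12 0 0 0;0 -12 0 0 0;0 -12 0 0 0",
  "grip_force": 60
}}

```text
time_s: 5.8
eef_pos: [437.5, -309.2, 207.5]
ee_rot: [0.529, -0.469, 0.529, 0.469]
force: [0.0, 0.7, -1.1]
grip_width: 0.208
```

```bash
python3 - <<'E'
from seg import *
s=ctrl.sense();print(s['eef_pos'],s['force'],s['wrist_torque'],s['grip_width'])
p=capture('scene'); save(p,'scene3')
b=cv2.imread('pics/scene3.png')[160:290,110:240]
cv2.imwrite('pics/z3.png',cv2.convertScaleAbs(cv2.resize(b,None,fx=4.5,fy=4.5,interpolation=2),alpha=1.6))
s=ctrl.sense();e=s['eef_pos'];print(e);print(proj(p,[[e[0],e[1],e[2]-82.5],[e[0],e[1],e[2]-7.5]]))
E
python3 go.py 537.2,-52.1,207,73.6
```

```text
[ 437.5  -309.17  207.48] [ 0.02  0.67 -1.08] [-0.01  0.03 -0.01] 0.20783722830942516
[ 437.27 -308.95  206.6 ]
[[170.23 238.22]
 [161.03 219.05]]
rows x y z yaw: [-0.02 -6.85 26.7 ] 1.908  cur [ 437.27 -308.95  206.6 ] jaw 83.14 t 5.85 F [-0.21 -0.31 -1.53] w 0.1981463429249407
```

View pics/z3.png

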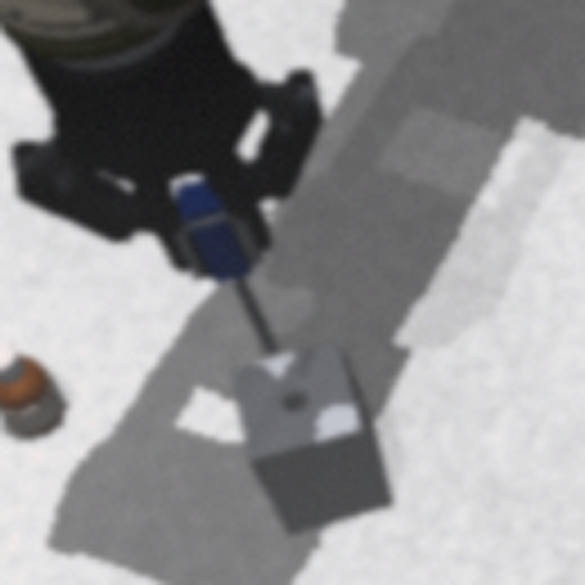

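```bash
python3 - <<'E'
from h import *
V=None
p=capture('scene')
print('hole',ray_z(p,(110+295.5/4.5-.5,160+400.5/4.5-.5),80),'tip',ray_z(p,(110+273/4.5-.5,160+350/4.5-.5),124))
E
```

```text
hole [ 437.19 -308.95   80.  ] tip [ 434.77 -308.37  124.  ]
```

Call:
{"fn": "send_rows", "kwargs": {
  "rows": "0 0 -6.9 26.7 1.9;0 0 -6.9 26.7 1.9;0 0 -6.9 26.7 1.9;0 0 -6.9 26.7 1.9;0 0 -6.9 26.7 1.9;0 0 -6.9 26.7 1.9;0 0 -6.9 26.7 1.9;0 0 -6.9 26.7 1.9;0 0 -6.9 26.7 1.9"
}}

```text
time_s: 6.8
eef_pos: [537.6, -53.3, 206.7]
ee_rot: [0.566, -0.423, 0.567, 0.424]
force: [0.7, -0.0, -0.5]
grip_width: 0.206
```

```bash
python3 - <<'E'
from h import *
for n in ['scene','top']:
    p=capture(n); save(p,n+'4'); s=ctrl.sense(); e=s['eef_pos']
    print(n,e,proj(p,[[e[0],e[1],e[2]-82.5],[537.2,-52.1,90]]))
b=cv2.imread('pics/scene4.png')[180:300,250:370];a=cv2.imread('pics/top4.png')[180:300,280:400]
cv2.imwrite('pics/z4.png',cv2.convertScaleAbs(cv2.resize(b,None,fx=5,fy=5,interpolation=2),alpha=1.6))
E
```

```text
scene [537.6  -53.47 206.9 ] [[295.3  229.97]
 [296.57 237.85]]
top [537.67 -53.48 207.06] [[340.78 237.08]
 [339.63 238.11]]
```

View pics/z4.png

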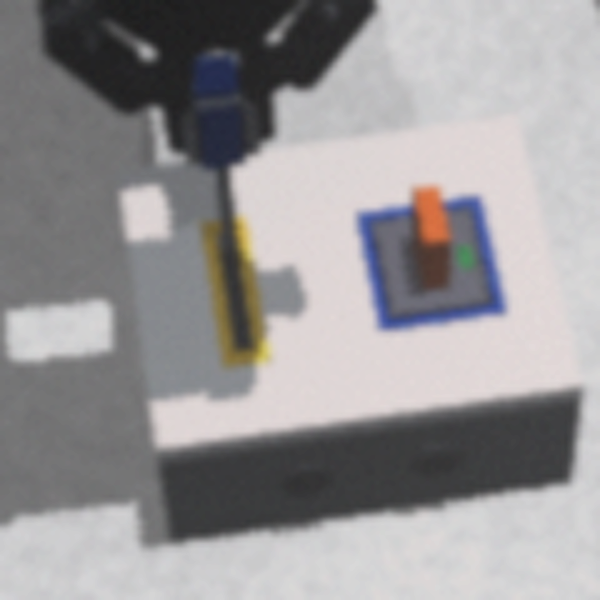

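```bash
cat > rod.py <<'E'
from h import *
def rod(lo,hi,show=True):
    # lateral rod offset in image x vs predicted, averaging frames
    fs=[capture('scene') for _ in range(3)]; p=fs[-1]
    im=np.mean([f['pixels'].astype(float).mean(2) for f in fs],0); e=np.array(ctrl.sense()['eef_pos'])
    out=[]
    for dz in np.arange(lo,hi,4.):
        u=proj(p,e-[0,0,dz])[0]; y=int(round(u[1])); xs=np.arange(int(u[0])-5,int(u[0])+7); r=im[y,xs]; bg=np.median(r)
        w=np.clip(bg-8-r,0,None)
        # predicted x at this row centre
        u2=proj(p,e-[0,0,dz+1])[0]; xr=u[0]+(u2[0]-u[0])*(y-u[1])/(u2[1]-u[1])
        out.append((w*xs).sum()/max(w.sum(),1e-6)-xr)
        if show: print(dz,y,round(xr,2),r.astype(int))
    print('offset px',np.round(out,2)); return e
if __name__=='__main__': rod(16,72)
E
python3 rod.py
```

```text
16.0 213 293.9 [ 66  62  54  46  42  38  35  53  88 107 118 127]
20.0 214 293.99 [ 71  70  67  64  60  48  40  62 103 126 131 133]
24.0 215 294.09 [ 72  71  71  67  52  41  61 104 128 133 133 133]
28.0 216 294.18 [ 72  72  72  68  54  41  59 104 128 133 133 133]
32.0 217 294.28 [ 72  72  72  69  55  42  58 102 127 133 133 134]
36.0 218 294.37 [ 72  73  72  69  57  44  56  98 125 132 134 133]
40.0 219 294.46 [ 72  72  73  70  59  46  52  87 118 131 133 133]
44.0 220 294.56 [ 73  72  73  70  59  46  46  76 112 130 133 133]
48.0 221 294.65 [ 73  72  72  70  60  46  44  71 110 129 134 133]
52.0 222 294.75 [ 73  73  72  70  62  47  43  66 105 126 131 133]
56.0 223 294.84 [ 74  72  71  69  61  48  41  59  94 115 127 132]
60.0 224 294.93 [ 76  70  64  61  56  46  40  52  81 104 122 131]
64.0 225 295.03 [ 67  59  56  52  45  39  47  70  95 116 129 133]
68.0 226 295.12 [ 68  59  54  50  44  39  47  71  94 113 126 132]
offset px [-0.96 -0.4  -0.32 -0.32 -0.36 -0.35 -0.28 -0.25 -0.27 -0.3  -0.21 -0.24
 -0.21 -0.52]
```

Call:
{"fn": "send_rows", "kwargs": {
  "rows": "0 1.5 0 0.14 0;0 2.7 0 0.14 0;0 3 0 0.14 0;0 3 0 0.14 0;0 3 0 0.14 0"
}}

```text
time_s: 7.55
eef_pos: [538.6, -51.2, 177.7]
ee_rot: [0.566, -0.424, 0.566, 0.424]
force: [-0.3, -0.7, -0.8]
grip_width: 0.205
```

```bash
python3 - <<'E'
from h import *
for n in ['scene','top']:
    p=capture(n); save(p,n+'5'); s=ctrl.sense(); e=s['eef_pos']
    print(n,e,s['force'],proj(p,[[e[0],e[1],e[2]-82.5],[537.2,-52.1,90]]))
b=cv2.imread('pics/scene5.png')[210:260,270:320]
cv2.imwrite('pics/z5.png',cv2.convertScaleAbs(cv2.resize(b,None,fx=12,fy=12,interpolation=2),alpha=1.6))
E
```

```text
scene [538.59 -51.18 177.82] [ 0.02 -0.82 -0.81] [[297.08 236.92]
 [296.57 237.85]]
top [538.6  -51.18 177.84] [-0.02  0.45 -0.45] [[339.35 237.42]
 [339.63 238.11]]
```

View pics/z5.png

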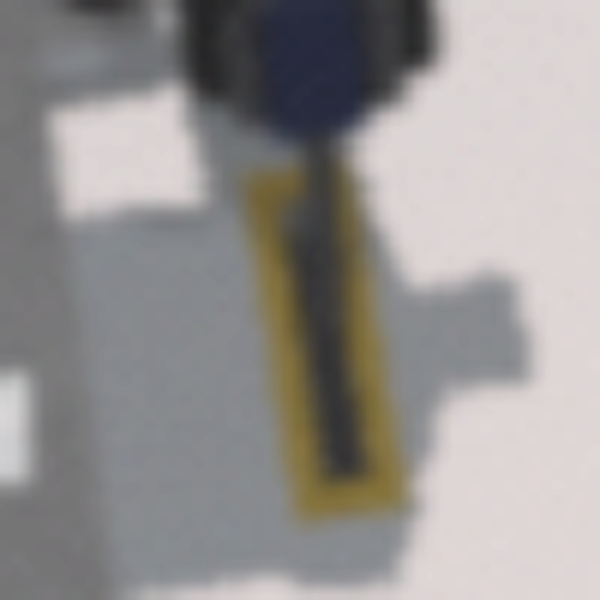

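Call:
{"fn": "send_rows", "kwargs": {
  "rows": "0 0 0 -0.08 0;0 0.2 0 -0.08 0;0 0.4 0 -0.08 0;0 0.5 0 -0.08 0;0 0.6 0 -0.08 0;0 0.7 0 -0.08 0;0 0.7 0 -0.08 0"
}}

```text
time_s: 8.35
eef_pos: [538.1, -51.8, 170.2]
ee_rot: [0.566, -0.424, 0.566, 0.424]
force: [-0.2, 0.7, -1.1]
grip_width: 0.201
```

```bash
cat > st.py <<'E'
from h import *
s=ctrl.sense(); e=np.array(s['eef_pos']); d=e[:2]-[537,-52.1]
print(s['time_s'],e,'F',np.array(s['force']),'T',np.array(s['wrist_torque']),'ux %.2f uy %.2f tipz %.2f'%(d@[.959,-.282],d@[.282,.959],e[2]-82.5))
E
python3 st.py
```

```text
8.35 [538.09 -51.82 170.17] F [-0.23  0.72 -1.12] T [-0.02  0.01 -0.03] ux 0.96 uy 0.57 tipz 87.67
```

No contact; the tip should now be at about the mouth. Continuing in small steps.

Call:
{"fn": "send_rows", "kwargs": {
  "rows": "0 0.1 0 0 0;0 0.2 0 0 0;0 0.3 0 0 0;0 0.4 0 0 0;0 0.4 0 0 0"
}}

```text
time_s: 8.85
eef_pos: [538.1, -51.8, 166.2]
ee_rot: [0.566, -0.424, 0.566, 0.424]
force: [0.0, 0.4, -0.8]
grip_width: 0.208
```

```bash
python3 st.py
```

```text
8.85 [538.07 -51.84 166.15] F [ 0.02  0.4  -0.8 ] T [ 0.02  0.03 -0.04] ux 0.95 uy 0.55 tipz 83.65
```

Call:
{"fn": "send_rows", "kwargs": {
  "rows": "0 0.3 0 0 0;0 0.6 0 0 0;0 0.9 0 0 0;0 1.2 0 0 0;0 1.5 0 0 0;0 1.7 0 0 0;0 1.9 0 0 0;0 2 0 0 0;0 2 0 0 0"
}}

```text
time_s: 9.75
eef_pos: [538.1, -51.8, 146.2]
ee_rot: [0.566, -0.424, 0.566, 0.424]
force: [0.2, -0.1, -0.8]
grip_width: 0.198
```

```bash
python3 st.py
```

```text
9.75 [538.12 -51.83 146.23] F [ 0.17 -0.09 -0.78] T [ 0.01 -0.02 -0.  ] ux 0.99 uy 0.58 tipz 63.73
```

Call:
{"fn": "send_rows", "kwargs": {
  "rows": "0 0.1 0 0 0;0 0.2 0 0 0;0 0.3 0 0 0;0 0.4 0 0 0;0 0.4 0 0 0"
}}

```text
time_s: 10.25
eef_pos: [538.1, -51.8, 142.2]
ee_rot: [0.566, -0.424, 0.566, 0.424]
force: [-0.3, 0.2, 0.2]
grip_width: 0.202
```

Call:
{"fn": "send_rows", "kwargs": {
  "rows": "0 0.05 0 0 0;0 0.1 0 0 0;0 0.1 0 0 0"
}}

```text
time_s: 10.55
eef_pos: [538.1, -51.8, 141.3]
ee_rot: [0.566, -0.424, 0.566, 0.424]
force: [0.5, 0.2, -1.2]
grip_width: 0.204
```

Call:
{"fn": "send_rows", "kwargs": {
  "rows": "0 0.05 0 0 0;0 0.05 0 0 0"
}}

```text
time_s: 10.75
eef_pos: [538.1, -51.8, 140.7]
ee_rot: [0.566, -0.424, 0.566, 0.424]
force: [0.5, 0.3, -0.8]
grip_width: 0.204
```

Call:
{"fn": "send_rows", "kwargs": {
  "rows": "0 0.05 0 0 0;0 0.05 0 0 0"
}}

```text
time_s: 10.95
eef_pos: [538.2, -51.9, 140.4]
ee_rot: [0.566, -0.424, 0.566, 0.424]
force: [-0.7, -0.0, 0.5]
grip_width: 0.209
```

Call:
{"fn": "send_rows", "kwargs": {
  "rows": "0 0.05 0 0 0;0 0.05 0 0 0"
}}

```text
time_s: 11.15
eef_pos: [538.3, -51.9, 140.1]
ee_rot: [0.566, -0.424, 0.566, 0.424]
force: [-1.3, 0.0, 2.0]
grip_width: 0.201
```

Call:
{"fn": "send_rows", "kwargs": {
  "rows": "0 0.05 0 0 0;0 0.05 0 0 0"
}}

```text
time_s: 11.35
eef_pos: [538.3, -51.9, 139.9]
ee_rot: [0.566, -0.424, 0.566, 0.424]
force: [-1.8, -0.7, 7.7]
grip_width: 0.199
```

Rigid ledge here (contact at TCP z ≈ 140.2). Probe toward +x.

Call:
{"fn": "send_rows", "kwargs": {
  "rows": "0 -0.3 0 0 0;0 -0.3 -0.6 0 0;0 -0.3 -1.2 0 0;0 -0.3 -1.2 0 0;0 -0.15 -1.2 0 0;0 -0.15 -1.2 0 0"
}}

```text
time_s: 11.95
eef_pos: [549.6, -55.2, 140.5]
ee_rot: [0.566, -0.424, 0.566, 0.424]
force: [0.5, 0.0, -0.1]
grip_width: 0.206
```

Call:
{"fn": "send_rows", "kwargs": {
  "rows": "0 0.05 0 0 0;0 0.1 0 0 0;0 0.1 0 0 0"
}}

```text
time_s: 12.25
eef_pos: [549.7, -55.2, 140.0]
ee_rot: [0.566, -0.424, 0.566, 0.424]
force: [-0.5, -1.0, 2.0]
grip_width: 0.203
```

Call:
{"fn": "send_rows", "kwargs": {
  "rows": "0 0.05 0 0 0;0 0.05 0 0 0"
}}

```text
time_s: 12.45
eef_pos: [549.7, -55.2, 139.4]
ee_rot: [0.566, -0.424, 0.566, 0.424]
force: [-0.9, -0.2, 3.0]
grip_width: 0.205
```

Call:
{"fn": "send_rows", "kwargs": {
  "rows": "0 0.04 0 0 0;0 0.04 0 0 0"
}}

```text
time_s: 12.65
eef_pos: [549.7, -55.2, 138.9]
ee_rot: [0.566, -0.424, 0.566, 0.424]
force: [-0.5, -0.7, 3.0]
grip_width: 0.2
```

It gives at a steady 3 N: the tab. Pressing on gently.

Call:
{"fn": "send_rows", "kwargs": {
  "rows": "0 0.04 0 0 0;0 0.08 0 0 0;0 0.12 0 0 0;0 0.12 0 0 0"
}}

```text
time_s: 13.05
eef_pos: [549.7, -55.2, 137.9]
ee_rot: [0.566, -0.424, 0.566, 0.424]
force: [-1.1, 0.5, 4.7]
grip_width: 0.201
```

Call:
{"fn": "send_rows", "kwargs": {
  "rows": "0 0.05 0 0 0;0 0.1 0 0 0;0 0.1 0 0 0"
}}

```text
time_s: 13.35
eef_pos: [549.7, -55.2, 136.8]
ee_rot: [0.566, -0.424, 0.566, 0.424]
force: [-0.7, 0.3, 4.7]
grip_width: 0.201
```

Call:
{"fn": "send_rows", "kwargs": {
  "rows": "0 0.05 0 0 0;0 0.1 0 0 0;0 0.1 0 0 0"
}}

```text
time_s: 13.65
eef_pos: [549.7, -55.2, 135.9]
ee_rot: [0.566, -0.424, 0.566, 0.424]
force: [-1.1, -0.7, 5.9]
grip_width: 0.205
```

Call:
{"fn": "send_rows", "kwargs": {
  "rows": "0 0.05 0 0 0;0 0.1 0 0 0;0 0.1 0 0 0"
}}

```text
time_s: 13.95
eef_pos: [549.7, -55.2, 134.9]
ee_rot: [0.566, -0.424, 0.566, 0.424]
force: [-0.7, 0.6, 5.6]
grip_width: 0.202
```

Call:
{"fn": "send_rows", "kwargs": {
  "rows": "0 0.05 0 0 0;0 0.1 0 0 0;0 0.1 0 0 0"
}}

```text
time_s: 14.25
eef_pos: [549.7, -55.2, 133.7]
ee_rot: [0.566, -0.424, 0.566, 0.424]
force: [-1.3, -0.4, 2.7]
grip_width: 0.203
```

```bash
python3 - <<'E'
from h import *
p=capture('scene'); save(p,'scene6')
b=cv2.imread('pics/scene6.png')[180:300,250:370]
cv2.imwrite('pics/z6.png',cv2.convertScaleAbs(cv2.resize(b,None,fx=5,fy=5,interpolation=2),alpha=1.6))
E
python3 st.py
```

```text
14.3 [549.68 -55.24 133.72] F [-0.33  0.45  4.07] T [0.05 0.12 0.02] ux 13.04 uy 0.56 tipz 51.22
```

View pics/z6.png

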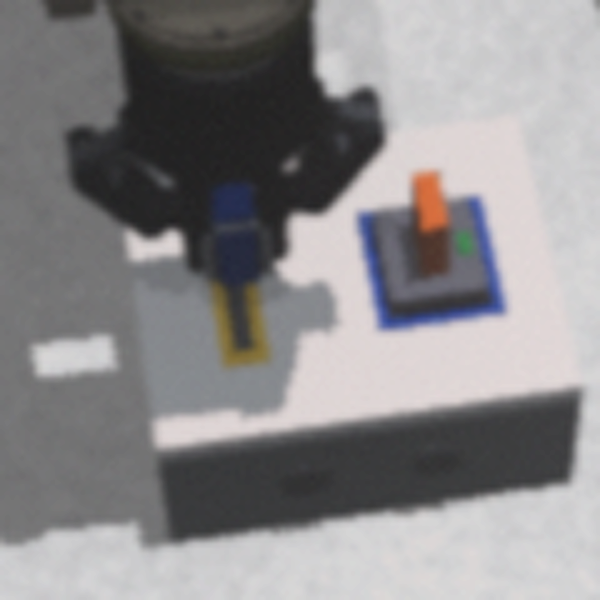

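The battery has popped (grey body stands proud of the blue frame at ~(440,265) in the zoom, fin top raised to (428,180)). Pulling the pin straight up.

Call:
{"fn": "send_rows", "kwargs": {
  "rows": "0 -1 0 0 0;0 -3 0 0 0;0 -5 0 0 0;0 -7.4 0 0 0;0 -7.4 0 0 0;0 -7.4 0 0 0"
}}

```text
time_s: 14.9
eef_pos: [549.4, -55.2, 207.3]
ee_rot: [0.566, -0.424, 0.566, 0.424]
force: [-0.2, 0.5, -1.6]
grip_width: 0.199
```

```bash
python3 go.py 437.4,-309.1,207,83.1
```

```text
rows x y z yaw: [  0.03   3.6  -27.52] -1.892  cur [549.44 -55.15 207.3 ] jaw 73.64 t 14.9 F [-0.16  0.5  -1.58] w 0.1988543590663516
```

Call:
{"fn": "send_rows", "kwargs": {
  "rows": "0 0 3.6 -27.5 -1.9;0 0 3.6 -27.5 -1.9;0 0 3.6 -27.5 -1.9;0 0 3.6 -27.5 -1.9;0 0 3.6 -27.5 -1.9;0 0 3.6 -27.5 -1.9;0 0 3.6 -27.5 -1.9;0 0 3.6 -27.5 -1.9;0 0 3.6 -27.5 -1.9;0 0 3.6 -27.5 -1.9"
}}

```text
time_s: 15.9
eef_pos: [438.1, -307.9, 207.4]
ee_rot: [0.529, -0.469, 0.529, 0.47]
force: [0.9, -0.1, -0.6]
grip_width: 0.202
```

```bash
python3 go.py 437.4,-309.1,207,83.1
```

```text
rows x y z yaw: [ 0.04  0.05 -0.13] 0.026  cur [ 438.08 -307.89  207.43] jaw 83.23 t 15.9 F [ 0.87 -0.13 -0.65] w 0.20231376891312622
```

Call:
{"fn": "send_rows", "kwargs": {
  "rows": "0 1.5 0 0 0;0 3 0 0 0;0 3.5 0 0 0;0 3.5 0 0 0"
}}

```text
time_s: 16.3
eef_pos: [437.8, -308.3, 172.3]
ee_rot: [0.529, -0.469, 0.529, 0.47]
force: [0.0, 0.1, -0.5]
grip_width: 0.206
```

```bash
python3 - <<'E'
from h import *
p=capture('scene'); save(p,'scene7')
b=cv2.imread('pics/scene7.png')[190:270,130:210]
cv2.imwrite('pics/z7.png',cv2.convertScaleAbs(cv2.resize(b,None,fx=7.5,fy=7.5,interpolation=2),alpha=1.6))
e=np.array(ctrl.sense()['eef_pos'])
print((proj(p,[e-[0,0,82.5],[437.2,-309,80]])-[130,190]+.5)*7.5)
E
python3 go.py 437.4,-309.1,207,83.1
```

```text
[[335.61 426.09]
 [342.36 442.59]]
rows x y z yaw: [-3.4   0.05 -0.05] 0.017  cur [ 437.95 -308.64  173.01] jaw 83.18 t 16.35 F [-0.21 -0.08  0.02] w 0.2038107869837286
```

View pics/z7.png

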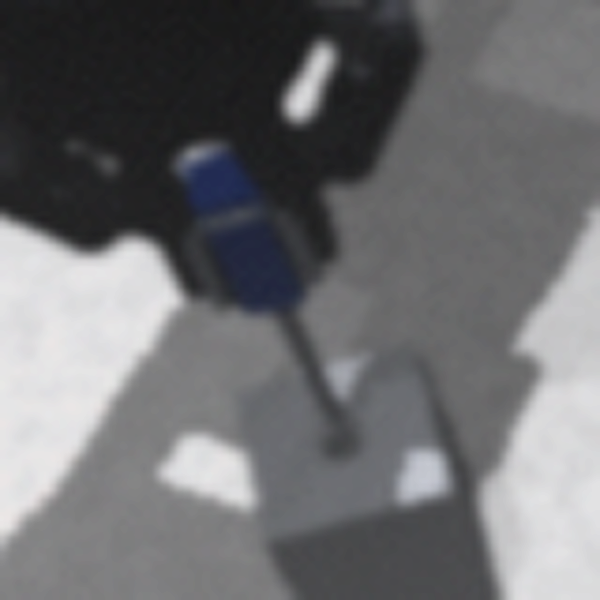

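Call:
{"fn": "send_rows", "kwargs": {
  "rows": "0 0.4 0.05 -0.05 0;0 0.7 0.05 -0.05 0;0 0.9 0.05 -0.05 0;0 1.1 0.05 -0.05 0;0 1.3 0.05 -0.05 0;0 1.5 0.05 -0.05 0;0 1.5 0.05 -0.05 0"
}}

```text
time_s: 17.05
eef_pos: [437.0, -309.3, 157.4]
ee_rot: [0.529, -0.469, 0.529, 0.469]
force: [-0.1, -0.7, -0.5]
grip_width: 0.204
```

```bash
python3 go.py 437.4,-309.1,88,83.1
```

```text
rows x y z yaw: [ 6.94 -0.04  0.02] 0.008  cur [ 437.01 -309.3   157.42] jaw 83.14 t 17.05 F [-0.09 -0.66 -0.54] w 0.20401330074674356
```

Call:
{"fn": "send_rows", "kwargs": {
  "rows": "0 0.6 0 0 0;0 1.4 0 0 0;0 2.4 0 0 0;0 3.4 0 0 0;0 3.4 0 0 0"
}}

```text
time_s: 17.55
eef_pos: [436.5, -308.8, 121.9]
ee_rot: [0.529, -0.468, 0.529, 0.47]
force: [-0.9, -0.7, -0.1]
grip_width: 0.203
```

Call:
{"fn": "send_rows", "kwargs": {
  "rows": "0 1 0 0 0;0 2 0 0 0;0 2.8 0 0 0;0 3.1 0 0 0;0 3.2 0 0 0;0 3.2 0 0 0"
}}

```text
time_s: 18.15
eef_pos: [437.1, -309.4, 91.8]
ee_rot: [0.529, -0.469, 0.529, 0.469]
force: [-1.1, 0.3, -0.6]
grip_width: 0.205
```

```bash
python3 go.py 437.4,-309.1,87.5,83.1
```

```text
rows x y z yaw: [ 0.43 -0.02  0.04] 0.008  cur [ 437.15 -309.45   91.77] jaw 83.14 t 18.15 F [-1.09  0.29 -0.64] w 0.20497176258718608
```

Call:
{"fn": "send_rows", "kwargs": {
  "rows": "0 0.15 0 0 0;0 0.3 0 0 0;0 0.35 0 0 0;0 0.35 0 0 0"
}}

```text
time_s: 18.55
eef_pos: [437.1, -309.4, 88.2]
ee_rot: [0.529, -0.469, 0.529, 0.469]
force: [-0.6, -0.2, -0.3]
grip_width: 0.202
```

Call:
{"fn": "send_rows", "kwargs": {
  "rows": "0 0.05 0 0 0;0 0.05 0 0 0"
}}

```text
time_s: 18.75
eef_pos: [437.1, -309.4, 87.7]
ee_rot: [0.529, -0.469, 0.529, 0.469]
force: [-0.4, 0.4, -0.5]
grip_width: 0.202
```

Call:
{"fn": "send_rows", "kwargs": {
  "rows": "0 0.05 0 0 0;0 0.05 0 0 0"
}}

```text
time_s: 18.95
eef_pos: [437.1, -309.4, 87.6]
ee_rot: [0.529, -0.469, 0.529, 0.469]
force: [-2.0, 2.0, 3.6]
grip_width: 0.203
```

Call:
{"fn": "send_rows", "kwargs": {
  "rows": "1 0 0 0 0;1 0 0 0 0;1 0 0 0 0;1 0 0 0 0;1 0 0 0 0;1 0 0 0 0;1 0 0 0 0"
}}

```text
time_s: 19.65
eef_pos: [437.1, -309.4, 87.2]
ee_rot: [0.529, -0.469, 0.529, 0.469]
force: [0.8, 0.1, 0.5]
grip_width: 0.999
```

Call:
{"fn": "send_rows", "kwargs": {
  "rows": "1 -2 0 0 0;1 -5 0 0 0;1 -9 0 0 0;1 -13 0 0 0;1 -13 0 0 0;1 -13 0 0 0"
}}

```text
time_s: 20.25
eef_pos: [437.1, -309.4, 217.5]
ee_rot: [0.529, -0.47, 0.529, 0.469]
force: [-0.8, 0.4, -1.3]
grip_width: 0.997
```

```bash
python3 - <<'E'
from h import *
p=capture('scene'); save(p,'scene8')
b=cv2.imread('pics/scene8.png');
A=cv2.resize(b[190:270,130:210],(400,400),interpolation=2);B=cv2.resize(b[180:300,250:370],(400,400),interpolation=2)
cv2.imwrite('pics/z8.png',cv2.convertScaleAbs(np.hstack([A,B]),alpha=1.6))
for t in ['pin_grip','battery_grip','tray']:
    for r in nets.spot_point(p,t)[:1]: print(t,np.array(r['location']),r['confidence'])
E
python3 go.py 562.3,34.2,207,73.6
```

```text
pin_grip [ 437.2 -309.1  105.6] 0.66
battery_grip [563.4  38.1 132.1] 0.85
tray [456.3 271.   -0.4] 0.79
rows x y z yaw: [ 0.93 -8.36 35.58] 1.908  cur [ 436.77 -309.05  215.93] jaw 83.14 t 20.45 F [0.63 0.05 0.42] w 1.0002405107256427
```

View pics/z8.png

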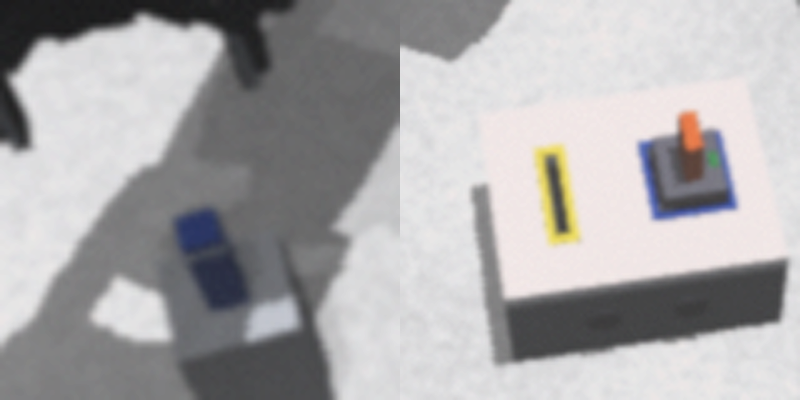

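Pin stands upright in the stand again and the battery remains popped. Going to the battery.

Call:
{"fn": "send_rows", "kwargs": {
  "rows": "1 0.5 -8.4 35.6 1.9;1 0.5 -8.4 35.6 1.9;1 0.5 -8.4 35.6 1.9;1 0.5 -8.4 35.6 1.9;1 0.5 -8.4 35.6 1.9;1 0.5 -8.4 35.6 1.9;1 0.5 -8.4 35.6 1.9;1 0.5 -8.4 35.6 1.9;1 0.5 -8.4 35.6 1.9;1 0.5 -8.4 35.6 1.9;1 0.5 -8.4 35.6 1.9;1 0.5 -8.4 35.6 1.9"
}}

```text
time_s: 21.65
eef_pos: [562.8, 32.9, 212.1]
ee_rot: [0.566, -0.423, 0.566, 0.423]
force: [0.5, -0.3, 0.2]
grip_width: 1.001
```

```bash
python3 go.py 562.3,34.2,111,73.6; python3 - <<'E'
from h import *
p=capture('scene'); save(p,'scene9')
b=cv2.imread('pics/scene9.png');cv2.imwrite('pics/z9.png',cv2.convertScaleAbs(cv2.resize(b[160:280,270:390],(500,500),interpolation=2),alpha=1.6))
E
```

```text
rows x y z yaw: [10.12  0.09  0.11] -0.011  cur [562.83  32.91 212.15] jaw 73.55 t 21.65 F [ 0.52 -0.27  0.2 ] w 1.0005386846508042
```

View pics/z9.png

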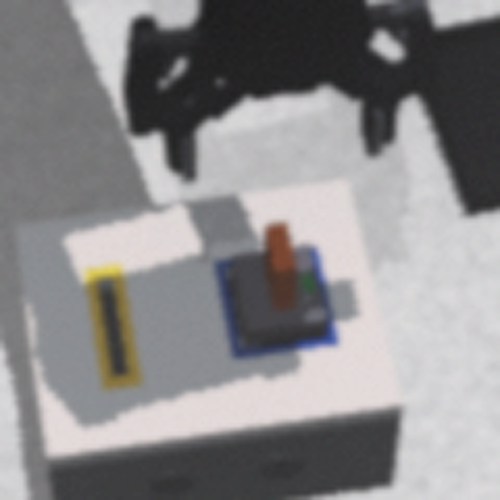

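Call:
{"fn": "send_rows", "kwargs": {
  "rows": "1 4 0.1 0.05 0;1 8 0.1 0.05 0;1 9.5 0.1 0.05 0;1 10.1 0.1 0.05 0;1 10.1 0.1 0.05 0;1 10.1 0.1 0.05 0"
}}

```text
time_s: 22.3
eef_pos: [562.8, 34.5, 112.5]
ee_rot: [0.567, -0.424, 0.566, 0.423]
force: [1.1, 0.3, 0.1]
grip_width: 1.0
```

```bash
python3 go.py 562.3,34.2,111,73.6
```

```text
rows x y z yaw: [ 0.14  0.04 -0.04] 0.004  cur [562.83  34.47 112.45] jaw 73.62 t 22.3 F [1.13 0.33 0.05] w 0.999707651408306
```

Call:
{"fn": "send_rows", "kwargs": {
  "rows": "0 0.1 0 0 0;0 0.1 0 0 0;0 0.1 0 0 0;0 0.1 0 0 0;0 0.1 0 0 0;0 0.1 0 0 0;0 0.1 0 0 0;0 0.1 0 0 0;0 0.1 0 0 0;0 0.1 0 0 0"
}}

```text
time_s: 23.3
eef_pos: [562.3, 35.0, 110.3]
ee_rot: [0.566, -0.424, 0.566, 0.424]
force: [0.8, 2.2, 2.2]
grip_width: 0.127
```

```bash
python3 st.py
```

```text
23.3 [562.28  34.96 110.32] F [0.76 2.23 2.18] T [ 0.55 -0.11  0.07] ux -0.31 uy 90.62 tipz 27.82
```

Call:
{"fn": "send_rows", "kwargs": {
  "rows": "0 -0.5 0 0 0;0 -1 0 0 0;0 -1.5 0 0 0;0 -2 0 0 0;0 -2 0 0 0",
  "grip_force": 70
}}

```text
time_s: 23.8
eef_pos: [562.4, 34.9, 131.1]
ee_rot: [0.566, -0.424, 0.566, 0.424]
force: [-0.0, 4.3, -0.5]
grip_width: 0.129
```

```bash
python3 st.py
```

```text
23.8 [562.37  34.89 131.06] F [-0.01  4.27 -0.52] T [ 0.83 -0.09  0.03] ux -0.21 uy 90.58 tipz 48.56
```

Call:
{"fn": "send_rows", "kwargs": {
  "rows": "0 0 0 0.06 0;0 -0.5 0 0.06 0;0 -1 0 0.06 0;0 -1.5 0 0.06 0;0 -1.5 0 0.06 0"
}}

```text
time_s: 24.3
eef_pos: [562.4, 35.2, 146.0]
ee_rot: [0.566, -0.424, 0.566, 0.424]
force: [-1.8, 1.2, -0.3]
grip_width: 0.132
```

```bash
python3 st.py
```

```text
24.3 [562.42  35.19 146.  ] F [-1.83  1.23 -0.31] T [ 0.32  0.37 -0.02] ux -0.24 uy 90.88 tipz 63.50
```

Call:
{"fn": "send_rows", "kwargs": {
  "rows": "0 -0.6 0 0 0;0 -1.4 0 0 0;0 -2.4 0 0 0;0 -3.4 0 0 0;0 -4.4 0 0 0;0 -5.2 0 0 0;0 -5.2 0 0 0"
}}

```text
time_s: 25.0
eef_pos: [562.8, 35.3, 198.6]
ee_rot: [0.567, -0.424, 0.565, 0.423]
force: [0.1, -0.4, -2.5]
grip_width: 0.132
```

```bash
python3 st.py; python3 - <<'E'
from h import *
p=capture('scene'); save(p,'scene10'); q=capture('top'); save(q,'top10')
b=cv2.imread('pics/scene10.png')[130:290,270:440]
cv2.imwrite('pics/z10.png',cv2.convertScaleAbs(cv2.resize(b,None,fx=3.7,fy=3.7,interpolation=2),alpha=2))
for pp in (p,q):
  for t in ['tray','battery_foot','battery_grip']:
    for r in nets.spot_point(pp,t)[:1]: print(t,np.array(r['location']),r['confidence'])
  hsv=cv2.cvtColor(pp['pixels'],cv2.COLOR_RGB2GRAY)
E
```

```text
25.0 [562.85  35.32 198.61] F [ 0.1  -0.4  -2.47] T [ 0.04  0.02 -0.  ] ux 0.14 uy 91.12 tipz 116.11
tray [456.1 269.8  -0. ] 0.66
battery_foot [559.8  38.1 121.6] 0.69
battery_grip [564.   38.9 216.8] 0.67
tray [452.6 272.    2.7] 0.76
```

View pics/z10.png

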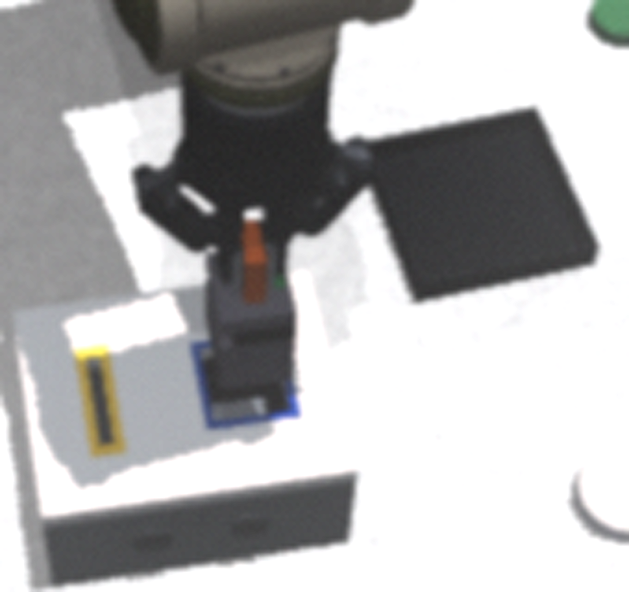

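```bash
python3 go.py 454.5,270.5,140
```

```text
rows x y z yaw: [ 5.7  16.96 19.52] 0  cur [562.26  35.39 196.91] jaw 73.64 t 25.4 F [ 0.52 -0.14 -3.05] w 0.12844022360242047
```

Call:
{"fn": "send_rows", "kwargs": {
  "rows": "0 0 3.4 3.9 0;0 0 6.8 7.8 0;0 0 10.2 11.7 0;0 0 13.6 15.6 0;0 0 15.6 18 0;0 0 17 19.5 0;0 1 17 19.5 0;0 3 17 19.5 0;0 5 17 19.5 0;0 5.7 17 19.5 0;0 5.7 17 19.5 0;0 5.7 17 19.5 0"
}}

```text
time_s: 26.6
eef_pos: [454.7, 270.1, 140.8]
ee_rot: [0.566, -0.424, 0.566, 0.424]
force: [-0.6, 0.4, -3.1]
grip_width: 0.125
```

```bash
python3 go.py 454.5,270.5,83; python3 - <<'E'
from h import *
p=capture('scene'); save(p,'scene11')
b=cv2.imread('pics/scene11.png')[100:230,330:470]
cv2.imwrite('pics/z11.png',cv2.convertScaleAbs(cv2.resize(b,None,fx=4,fy=4,interpolation=2),alpha=2))
E
```

```text
rows x y z yaw: [5.79 0.04 0.03] 0  cur [454.72 270.14 140.85] jaw 73.61 t 26.6 F [-0.58  0.42 -3.07] w 0.1253677918057863
```

View pics/z11.png

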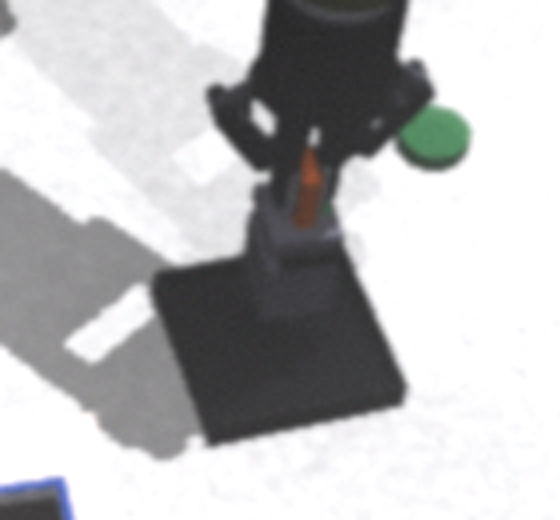

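Call:
{"fn": "send_rows", "kwargs": {
  "rows": "0 1.5 0 0 0;0 3 0 0 0;0 4.4 0 0 0;0 5.2 0 0 0;0 5.6 0 0 0;0 5.6 0 0 0"
}}

```text
time_s: 27.25
eef_pos: [454.3, 270.4, 84.4]
ee_rot: [0.566, -0.424, 0.566, 0.424]
force: [-0.3, -0.5, -2.9]
grip_width: 0.136
```

Call:
{"fn": "send_rows", "kwargs": {
  "rows": "0 0.05 0 0 0;0 0.1 0 0 0;0 0.15 0 0 0;0 0.2 0 0 0;0 0.2 0 0 0"
}}

```text
time_s: 27.75
eef_pos: [454.2, 270.4, 82.2]
ee_rot: [0.566, -0.424, 0.566, 0.424]
force: [-0.1, 0.3, -2.6]
grip_width: 0.128
```

Call:
{"fn": "send_rows", "kwargs": {
  "rows": "0 0.05 0 0 0;0 0.1 0 0 0;0 0.1 0 0 0"
}}

```text
time_s: 28.05
eef_pos: [454.1, 270.4, 81.1]
ee_rot: [0.566, -0.424, 0.566, 0.424]
force: [-0.0, -0.2, -3.2]
grip_width: 0.128
```

Call:
{"fn": "send_rows", "kwargs": {
  "rows": "0 0.05 0 0 0;0 0.05 0 0 0"
}}

```text
time_s: 28.25
eef_pos: [454.1, 270.4, 80.7]
ee_rot: [0.566, -0.424, 0.566, 0.424]
force: [0.4, -1.0, -2.9]
grip_width: 0.131
```

Call:
{"fn": "send_rows", "kwargs": {
  "rows": "0 0.05 0 0 0;0 0.05 0 0 0"
}}

```text
time_s: 28.45
eef_pos: [454.3, 270.4, 80.4]
ee_rot: [0.566, -0.424, 0.566, 0.424]
force: [-0.1, -0.6, 0.7]
grip_width: 0.131
```

Touched down. Releasing.

Call:
{"fn": "send_rows", "kwargs": {
  "rows": "0.3 0 0 0 0;0.6 0 0 0 0;1 0 0 0 0;1 0 0 0 0;1 0 0 0 0;1 0 0 0 0;1 0 0 0 0"
}}

```text
time_s: 29.15
eef_pos: [454.2, 270.4, 80.2]
ee_rot: [0.566, -0.424, 0.566, 0.424]
force: [-0.6, -0.1, 0.1]
grip_width: 1.002
```

Call:
{"fn": "send_rows", "kwargs": {
  "rows": "1 -1 0 0 0;1 -3 0 0 0;1 -6 0 0 0;1 -10 0 0 0;1 -14 0 0 0;1 -17 6 0 0;1 -17 10 0 0;1 -17 10 0 0;1 -17 10 0 0"
}}

```text
time_s: 30.05
eef_pos: [357.6, 298.9, 251.3]
ee_rot: [0.566, -0.424, 0.565, 0.424]
force: [1.4, 0.4, 0.2]
grip_width: 1.001
```

```bash
python3 - <<'E'
from h import *
p=capture('scene'); save(p,'scene12')
cv2.imwrite('pics/z12.png',cv2.convertScaleAbs(cv2.resize(cv2.imread('pics/scene12.png')[90:390,60:460],None,fx=2,fy=2,interpolation=2),alpha=1.7))
for t in ['pin_grip','battery_grip','battery_foot','objective','dish','slidebox','oil','filterpuck']:
    for r in nets.spot_point(p,t)[:1]: print(t,np.array(r['location']),r['confidence'])
E
python3 st.py
```

```text
pin_grip [ 435.  -307.3  103.9] 0.65
battery_grip [455.1 273.8  96.3] 0.71
battery_foot [456.9 271.1   6.4] 0.56
objective [ 698.6 -225.5    0.5] 0.57
dish [697.5 242.    2.7] 0.95
slidebox [765.9 -37.8  -0.9] 0.81
oil [ 328.9 -443.9   -4.5] 0.56
filterpuck [769.2 -37.3  -1.2] 0.62
30.5 [358.55 298.33 249.96] F [-0.55  0.37 -0.32] T [-0.01 -0.    0.02] ux -269.96 uy 285.74 tipz 167.46
```

View pics/z12.png

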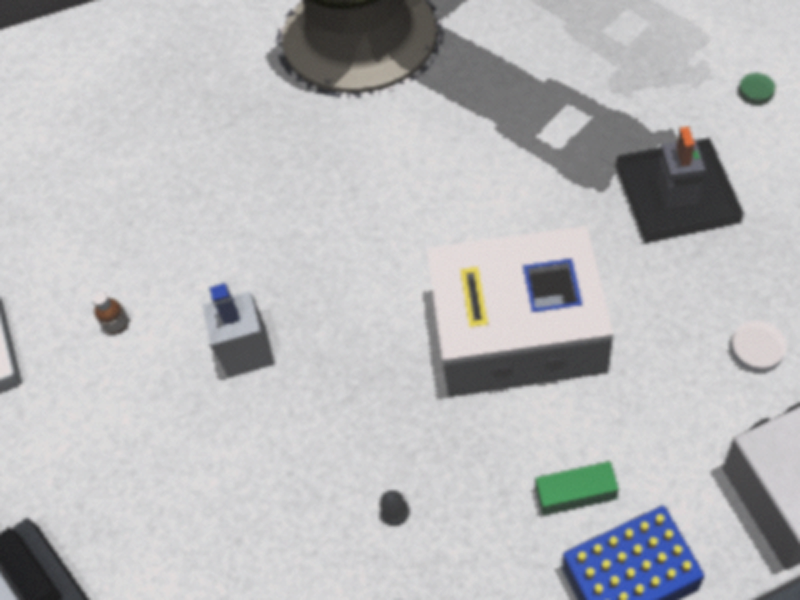

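The picture shows the battery upright in the tray at (683,165), the pin upright in its stand at (225,305), the well empty at (552,287), and the other things where they were.

```bash
python3 -c "
from rig import workorder; print(workorder.finish_job())"
```

```text
the job is handed in; nothing more can be done
None
```

I handed the job in at about 30.5 s on the robot's clock, with everything done in the order asked. No verdict was reported.

- **Pin and latch:** The first probe, near the slot's centre, met a rigid ledge. I stopped there at about 8 N and lifted off. About 12 mm further along the slot (unit's +x) the tab gave way at 3 N. I pressed it about 6.5 mm, with readings of at most about 6 N, until the battery popped up. These force readings were taken at the end of each short move, so I did not watch the force continuously.
- **Pin put away:** The pin went back into its stand without resistance and is resting on the block.
- **Battery:** On lifting, it rubbed one side of the well with about 4 N. I shifted it 0.6 mm, lifted it clear, and set it down gently in the tray.

**Last checks:** The final picture shows the battery upright near the middle of the tray, the well empty and the pin upright in its stand. The other things looked unmoved, and the gripper was open and clear of everything. The network placed the battery's underside at (457, 271, 6) mm. One result disagreed: it reported the filter disc at the slide box's position, with confidence 0.62. I take that as a mix-up of two green things, because the picture shows the disc at its original spot.

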